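Start a timed stir on the lab bench

ROBOT

A 6-joint arm with a two-finger parallel gripper is mounted at the origin on the work surface. World frame = base frame: x ahead of the robot, y to its left, z up, the work surface at z = 0. Lengths are in m, angles in rad, forces in N, time in s.
With the tool pointing down it reaches from about 0.375 to 0.925 m from the base axis. Payload 5.7 kg.
Tool frame: the origin (TCP) lies midway between the tips of the shut fingers; the grasp point (between the pads) lies 19 mm behind it (ctrl.grip_point_offset is the distance from the TCP to the grasp point, in m); x points along the fingers, y is the direction in which the jaws open and shut, and the axes are right-handed (so a half turn about x gives the same grasp; the last joint's range is limited). The gripper opens to 88 mm and grips with 3 to 60 N. Pads are 20 mm wide; open, the fingers measure 115 mm over their backs; the gripper's body (75 mm by 178 mm) begins 61 mm behind the grasp point.
Start: joints at [1.199, 0.359, 1.51, -0, 1.272, -0.115], TCP at [0.152, 0.58, 0.223] pointing down, gripper open.
Joint ranges: [-2.97, 2.97], [-1.01, 2.36], [0.21, 2.38], [-0.96, 4.11], [0.2, 2.71], [-2.98, 2.98]. Speed limits (rad/s): [2.39, 2.39, 3.14, 3.14, 3.14, 3.14].

INTERFACE

Orientations are given as a unit quaternion [x, y, z, w].
In Python, from station import ctrl gives the robot as it stands. Calls block until the motion is done:
- ctrl.reach(position, orientation): joint-space move of the TCP to a pose.
- ctrl.move_l(position, vel=0.15, ori=None, stop_force=None): straight line of the TCP; ori=None keeps the orientation; vel is the mean speed in m/s. With stop_force (N) it stops when the force on the tool has changed by that much, and returns True; else False.
- ctrl.move_j(angles): joint-space move.
- ctrl.grip(opening, grasp_force=None): finger opening in m; grasp_force is the grip in N (None keeps the last); returns when the fingers have stopped.
- ctrl.dwell(seconds).
- ctrl.solve_ik(position, orientation): joint angles nearest the present ones, or None.
- ctrl.read_state(): the state.
- ctrl.capture(name): name is "scene" or "top" or "wrist"; returns a dict with "image" (400x640x3 uint8, red, green, blue), "depth" (400x640 float32, m along the optical axis (not along the pixel's ray), 0 where there is no reading), "vfov" (degrees; the focal length in pixels is half the picture's height over the tangent of half this angle, whatever the lens; pixels are square), "cx", "cy" (the principal point, pixels), "rvec" (rotation vector, rad) and "tvec" (3), from world to camera coordinates, as OpenCV has them; the wrist camera has in their place "hand_eye" (4x4, takes a point from camera to tool coordinates, whose origin is the TCP and whose axes are the tool frame's). Camera axes: x right, y down, z forward; pixel columns grow to the right and rows downward; lengths in m; the calibration is good to about 2 mm. A picture is of the moment at which its call begins: read the wrist's pose just before it.
A pose or a line that the arm cannot do raises ctrl.PlanningError and nothing moves.
- ctrl.job_done(): hands the job in, once; it reports no verdict.
The state is a dict: "time": time; "q": joint angles; "qvel": joint speeds; "tau": joint torques, N m; "tool_pos": TCP position; "ee_rot": TCP orientation; "contact_force": force on the tool from outside, world axes, zero at the start; "wrist_torque": the same for the moment, N m; "opening": finger opening in m.
Only numpy, scipy, OpenCV 4.12 (cv2) and the standard library are available. Lean on these libraries where they do the work, as an engineer would, in place of code of your own. Each camera call takes 0.05 s, during which the arm holds its last target. There are 200 camera calls.

TASK

Start a timed stir by pressing with the fingertips, in this order: push the raised end of the socket block's rocker down until that end lies level, press the stirrer's rectangular key fully in (it stays in), then press the timer's big round cap fully in and let it spring back. Do not press the stirrer's small round key, and do not push about, tip or pick up the beaker, bottle or jar.

Things in the scene. Friction and masses are not known exactly. Their poses are not given: they have to be found in the camera images.
- socket_block: Fixed white switched socket block, 140 x 70 x 42 mm (its x, y, z); origin under its centre. A round socket lies in the top 38 mm towards its -x end, the rocker 28 mm towards its +x end.
- rocker (a joint): Grey rocker switch of the socket block: two flat paddles, each 28 mm long and 28 mm wide, meeting in a shallow V at a pivot along the block's y axis, 53 mm above the bench. 0 rad = off: the +x paddle stands up at 0.4 rad and the -x paddle is level. 0.4 rad = on: the +x paddle is level at 53 mm height, 11 mm above the block's top. Friction (about 0.05 N m, some 2 to 3 N at the raised end) holds it wherever it is left; it has no spring. It starts between 0 and 0.06 rad.
- rocker_raised_end (a point): Point on the upper face of the rocker's +x paddle (the one that is raised when off), mid-width, 20 mm from the pivot; it moves with the rocker. At 0 rad its x axis is the block's x axis. When the rocker is fully on this point is 53 mm above the bench.
- stirrer: Fixed white hotplate stirrer, 255 x 160 mm and 60 mm high, its front towards the robot; origin on the bench under the middle of its flat front control deck (deck top at 60 mm), 40 mm behind its front edge. A round steel plate, 135 mm across, top at 85 mm, is centred 125 mm towards its +x and carries the beaker. The two keys stand on the deck 40 mm either side of the middle; which is left and which is right varies.
- stir_key (a joint): Rectangular grey key on the stirrer's deck, 0 = out (up), 0.008 m = fully in. It moves straight down, takes about 3 N and has no spring: it stays where it is left.
- stir_key_top (a point): Middle of the top face of the rectangular key (26 mm along the stirrer's x by 36 mm along its y); moves with it. 13 mm above the deck when out, 5 mm when fully in.
- heat_key (a joint): Small round grey key (heating) on the stirrer's deck, to be left alone. 0 = out, 0.006 m = fully in; spring return, 1.6 to 4 N.
- heat_key_top (a point): Middle of the top of the small round key, 22 mm across, 12 mm above the deck.
- timer: Fixed white bench timer, 85 x 115 x 36 mm (its x, y, z); origin under its centre. A flat display lies in its top towards +y, the round cap 25 mm towards -y.
- timer_cap (a joint): Round grey cap of the timer, 0 = out, 0.007 m = fully in, straight down; spring return, 1.5 N at first touch to 5 N fully in.
- timer_cap_top (a point): Middle of the top face of the timer's round cap, 40 mm across; moves with it. 51 mm above the bench when out, 44 mm when fully in.
- beaker: Open glass beaker, 50 mm across and 70 mm high, loose on the stirrer's steel plate; origin at the centre of its underside. Leave it.
- reagent_bottle: Loose brown glass bottle, 52 mm across and 100 mm high, standing behind the timer; origin at the centre of its underside. Leave it.
- jar: Loose clear jar with a white lid, 50 mm across and 55 mm high, standing behind the socket block; origin at the centre of its underside. Leave it.
There are look-alikes about, which are no part of the job. What is shaped like the timer but purple or turquoise is not meant. Leave any orange look-alike of the socket_block alone.

How it is judged:
By the outcome, as a careful person would: the job done as asked, in the order asked, and still so for the second after the job is handed in, with the robot touching nothing.
It also fails if it takes over 48 s, if anything falls off the work surface, if the arm or the gripper's body presses on something with over 40 N, if the wrist force passes 120 N, or if a joint passes its speed limit or range.

## Working session

There is one attempt and no reset: what is moved stays moved. The work goes in short steps, each a Python script; the robot and the scene stay as the last script left them, time stands still between calls to the robot, and variables do not carry over. Pictures are saved under pics/ and viewed, about 8 in all and at most 12, crops included, and the job is handed in when it is done.

```bash
mkdir -p pics; cat > h.py <<'E'
import numpy as np, cv2
from station import ctrl
def save(n,im): cv2.imwrite('pics/'+n, im[:,:,::-1])
def cap(name):
    s=ctrl.read_state(); c=ctrl.capture(name); 
    np.savez('pics/'+name+'.npz',**{k:np.asarray(v) for k,v in c.items()}); return c,s
def pts(c):
    "world points per pixel from depth"
    f=200/np.tan(np.radians(float(c['vfov']))/2); d=c['depth']; v,u=np.mgrid[:400,:640]
    P=np.stack([(u-c['cx'])/f*d,(v-c['cy'])/f*d,d],-1)
    R=cv2.Rodrigues(np.asarray(c['rvec'],float))[0]
    return (P-np.asarray(c['tvec']).ravel())@R
def plane(c,uv,z):
    f=200/np.tan(np.radians(float(c['vfov']))/2); R=cv2.Rodrigues(np.asarray(c['rvec'],float))[0]
    uv=np.atleast_2d(uv).astype(float)
    r=np.c_[(uv[:,0]-c['cx'])/f,(uv[:,1]-c['cy'])/f,np.ones(len(uv))]@R
    o=-R.T@np.asarray(c['tvec'],float).ravel()
    return o+r*((z-o[2])/r[:,2])[:,None]
E
python3 - <<'E'
from h import *
for n in('top','scene'):
    c,s=cap(n); save(n+'0.png',c['image']); print(n,c['vfov'],c['cx'],c['cy'],np.ravel(c['rvec']),np.ravel(c['tvec']))
print(s)
E
```

```text
top 55.86759710544685 317.70074194676533 202.8280532217543 [ 2.08044806 -2.13064763  0.18173947] [0.06861459 0.55774    0.91600295]
scene 49.1854119010784 322.2244998668219 196.81786829212817 [ 1.13012447  2.44768184 -0.91384477] [ 0.32129254 -0.27899783  1.48250306]
{'time': 0.05, 'q': array([ 1.19887826e+00,  3.59477254e-01,  1.51141131e+00, -3.89185996e-05,
        1.27247713e+00, -1.15082906e-01]), 'qvel': array([-1.23162247e-03,  4.97521041e-04, -1.04152581e-03,  8.11910565e-05,
        5.51747219e-04, -8.24438039e-04]), 'tau': array([-1.63944610e-04, -5.16817653e+01, -2.71676910e+01,  6.76843291e-02,
        2.79089296e-02, -1.04524560e-05]), 'tool_pos': array([0.15217739, 0.57968461, 0.22183414]), 'ee_rot': array([ 0.08993997,  0.70142294, -0.09116305,  0.70114618]), 'contact_force': array([ 0.36549999, -0.81097887, -0.68330822]), 'wrist_torque': array([-0.01284938,  0.03192975,  0.02128967]), 'opening': 0.08770933232921674}
```

View pics/top0.png

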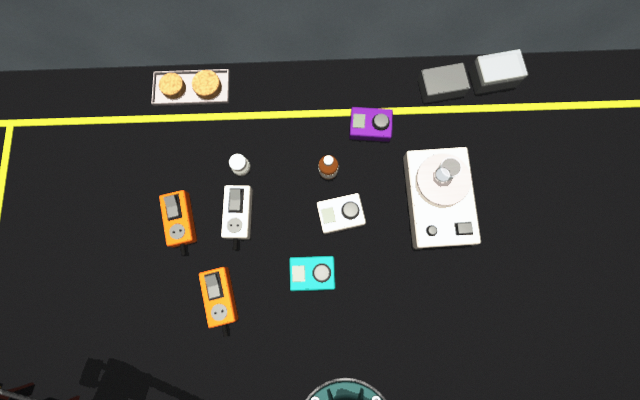

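View pics/scene0.png

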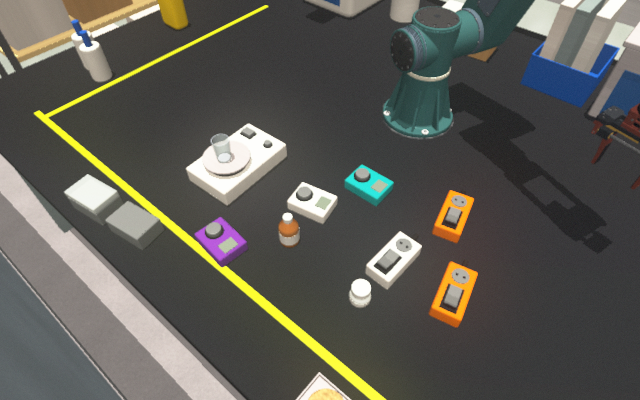

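Candidates (top image): the white socket block is at (237,212), with orange look-alikes at (177,218) and (217,297). The white timer is at (341,213), with a purple look-alike at (371,124) and a turquoise one at (312,273). The stirrer is at (442,198), its rectangular key at (464,229) and its round heat key at (432,230). I choose the white ones and the rectangular key.

```bash
python3 - <<'E'
from h import *
c=dict(np.load('pics/top.npz')); im=c['image']; P=pts(c)
hsv=cv2.cvtColor(im,cv2.COLOR_RGB2HSV)
white=((hsv[:,:,1]<60)&(hsv[:,:,2]>150)).astype(np.uint8)
for n,(u,v),z in(('block',(237,212),.042),('timer',(341,213),.036),('stirrer',(442,198),.06)):
    # top outline from depth-based height, and colour
    m=((np.abs(P[:,:,2]-z)<.008)|(white>0)).astype(np.uint8)
    x0,x1,y0,y1=u-50,u+50,v-60,v+60
    s=np.zeros_like(m); s[y0:y1,x0:x1]=m[y0:y1,x0:x1]
    k,l,st,ce=cv2.connectedComponentsWithStats(s)
    b=1+np.argmax(st[1:,4]); q=np.argwhere(l==b)[:,::-1]
    W=plane(c,q,z)[:,:2]; r=cv2.minAreaRect((W*1000).astype(np.float32)); print(n,st[b],r)
    print(' z median',np.median(P[l==b][:,2]))
for n,(u,v),z in(('rect',(464,229),.073),('round',(432,230),.072),('cap',(350,210),.051),('rocker',(235,200),.053)):
    g=(hsv[:,:,2]<150).astype(np.uint8); s=np.zeros_like(g); w=13; s[v-w:v+w,u-w:u+w]=g[v-w:v+w,u-w:u+w]
    k,l,st,ce=cv2.connectedComponentsWithStats(s); b=l[v,u]
    print(n,b,st[b],ce[b],plane(c,ce[b],z)[0],'depthpt',P[v,u])
big=cv2.hconcat([cv2.resize(im[150:260,a:a+w],None,fx=f,fy=f,interpolation=cv2.INTER_CUBIC) for a,w,f in((215,50,4),(310,60,4),(405,80,4))])
save('crop.png',big)
E
```

```text
block [ 221  185   30   53 1401] ((546.8665161132812, 271.4822998046875), (71.0699234008789, 139.10446166992188), 87.87731170654297)
 z median 0.043729993171008924
timer [ 316  193   50   40 1415] ((536.1229858398438, -3.2692184448242188), (86.1634292602539, 115.00764465332031), 11.255966186523438)
 z median 0.03779908700601236
stirrer [ 406  147   75  101 6170] ((568.8143920898438, -262.0798645019531), (255.1560821533203, 161.23294067382812), 2.2317371368408203)
 z median 0.06316132355602708
rect 0 [     0      0    640    400 255932] [319.46235719 199.49176344] [0.56436333 0.05025037 0.073     ] depthpt [ 0.48008572 -0.30458794  0.07462203]
round 0 [     0      0    640    400 255963] [319.48410512 199.49536066] [0.56456249 0.05021422 0.072     ] depthpt [ 0.47935382 -0.22570682  0.07614804]
cap 0 [     0      0    640    400 255910] [319.48844906 199.4962604 ] [0.56896904 0.05059788 0.051     ] depthpt [ 0.53900213 -0.0273007   0.05220782]
rocker 0 [     0      0    640    400 255857] [319.54736044 199.49909129] [0.56853752 0.05040786 0.053     ] depthpt [0.57226565 0.26979019 0.05707375]
```

View pics/crop.png

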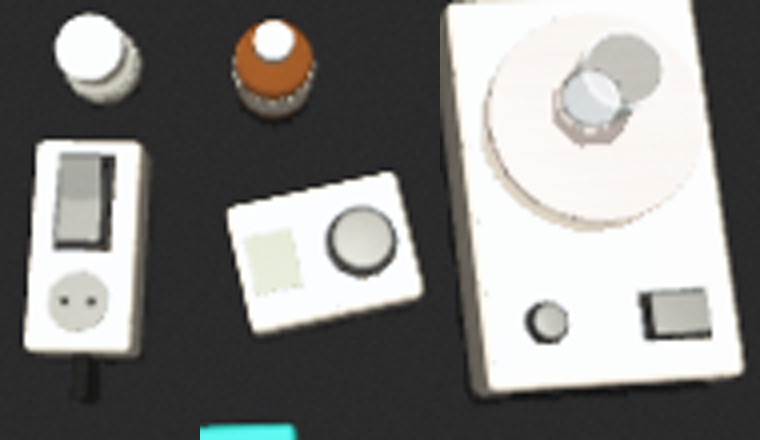

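The choices hold: the white block, timer and stirrer outlines all match their given sizes. The rocker is at the +x end, the rectangular key is right of the deck's middle, and the cap is on the timer's −y side. Pressing the rocker first.

```bash
cat >> h.py <<'E'
from scipy.spatial.transform import Rotation as Ro
def down(yaw): return (Ro.from_euler('z',yaw,degrees=True)*Ro.from_euler('y',90,degrees=True)).as_quat()
def press(x,y,yaw,z_hi,z_lo,f):
    ctrl.reach([x,y,z_hi+.06],down(yaw)); ctrl.move_l([x,y,z_hi],vel=.1); ctrl.dwell(.2)
    hit=ctrl.move_l([x,y,z_lo],vel=.02,stop_force=f); s=ctrl.read_state()
    print('stopped',hit,s['tool_pos'],s['contact_force'],s['time'])
E
python3 - <<'E'
from h import *
ctrl.grip(0.0); 
a=np.radians(-2.12); x,y=.5469+.048*np.cos(a),.2715+.048*np.sin(a); print(x,y)
press(x,y,-2.12,.08,.049,14)
ctrl.dwell(.2); s=ctrl.read_state(); print(s['tool_pos'],s['contact_force'])
ctrl.move_l([x,y,.16]); 
ctrl.move_l([x-.06,y,.20]);c,s=cap('wrist'); save('w1.png',c['image']); c,s=cap('top'); save('top1.png',c['image']); P=pts(c); print(s['time'])
from h import *
for d in (.008,.014,.02,.026):
    pr=np.array([.5749+d,.2704,.053]);R=cv2.Rodrigues(np.asarray(c['rvec'],float))[0]; q=R@pr+np.ravel(c['tvec']); f=200/np.tan(np.radians(c['vfov'])/2)
    u,v=int(round(q[0]/q[2]*f+c['cx'])),int(round(q[1]/q[2]*f+c['cy'])); print(d,u,v,P[v,u])
E
```

```text
0.5948671460077924 0.26972435818163465
stopped True [0.59600786 0.26984745 0.0533648 ] [ 0.47099936 -0.7489676   6.16047467] 5.6167
[0.59600343 0.26985849 0.0533322 ] [-0.30685755 -0.24031972  5.51486017]
7.3667
0.008 235 196 [0.52279512 0.20368427 0.32311404]
0.014 235 194 [0.52633229 0.20343827 0.32444286]
0.02 235 192 [0.53033206 0.20368606 0.32379296]
0.026 235 190 [0.53423338 0.20381687 0.32361283]
```

View pics/w1.png

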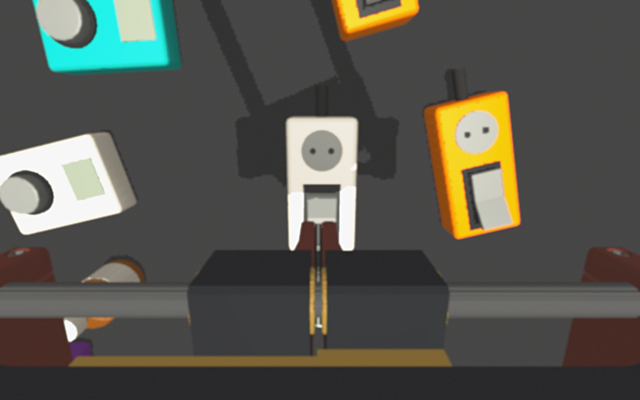

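The wrist view shows the block's socket at (322,152), with the fingers hiding the rocker (about (320,210)). The press stopped firmly at z=0.0534. I'll move to hover by the stirrer and check the rocker before pressing the key.

```bash
cat > chk.py <<'E'
from h import *
def rocker(c):
    P=pts(c); R=cv2.Rodrigues(np.asarray(c['rvec'],float))[0]; f=200/np.tan(np.radians(c['vfov'])/2)
    for d in (-.02,-.012,-.004,.004,.008,.012,.016,.02,.024):
        q=R@np.array([.5749+d,.2704-.037*d,.053])+np.ravel(c['tvec'])
        u,v=int(round(q[0]/q[2]*f+c['cx'])),int(round(q[1]/q[2]*f+c['cy'])); print(d,u,v,P[v,u].round(4))
E
python3 - <<'E'
from chk import *
ctrl.reach([.4829,-.3055,.14],down(2.23))
for n in('top','scene'):
    c,s=cap(n); save(n+'2.png',c['image']); rocker(c)
    if n=='top': a=cv2.resize(c['image'][170:250,205:265],None,fx=5,fy=5,interpolation=2)
    else: b=cv2.resize(c['image'][220:300,355:435],None,fx=5,fy=5,interpolation=2)
save('crop2.png',cv2.hconcat([a,b])); print(s['time'])
E
```

```text
-0.02 235 207 [0.5521 0.2672 0.0658]
-0.012 235 204 [0.5608 0.2685 0.0612]
-0.004 235 201 [0.5698 0.27   0.056 ]
0.004 235 198 [0.5778 0.2701 0.0563]
0.008 235 196 [0.5833 0.2705 0.0551]
0.012 235 195 [0.5868 0.2715 0.0516]
0.016 236 193 [0.5914 0.2682 0.0545]
0.02 236 192 [0.5943 0.2685 0.0538]
0.024 236 190 [0.5998 0.2687 0.0531]
-0.02 392 254 [0.5566 0.2715 0.0563]
-0.012 390 256 [0.564  0.2709 0.0557]
-0.004 388 258 [0.5711 0.2702 0.0546]
0.004 386 260 [0.5769 0.2689 0.0514]
0.008 385 262 [0.5834 0.2705 0.052 ]
0.012 384 263 [0.5874 0.2704 0.0523]
0.016 383 264 [0.5936 0.2714 0.0565]
0.02 382 265 [0.5953 0.2701 0.0528]
0.024 381 266 [0.6003 0.2706 0.055 ]
9.55
```

View pics/crop2.png

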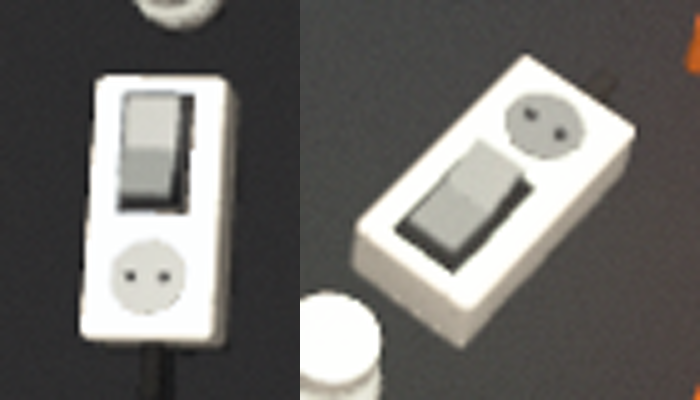

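The rocker has flipped: the +x paddle is level (about 0.053 m, flat along its length) and the −x paddle now stands up. Next is the stir key, then a check before the timer.

```bash
python3 - <<'E'
from chk import *
x,y=.4825,-.3055
press(x,y,2.23,.085,.061,16)
ctrl.move_l([x,y,.15]); 
ctrl.reach([.541,-.0278,.14],down(11.26))
c,s=cap('top'); save('top3.png',c['image']); P=pts(c); print('key z',np.median(P[226:231,461:468,2]),'round',np.median(P[229:232,431:434,2]),'deck',np.median(P[232:238,440:450,2]))
a=cv2.resize(c['image'][140:250,400:485],None,fx=4,fy=4,interpolation=2)
b=cv2.resize(c['image'][160:250,310:390],None,fx=4,fy=4,interpolation=2); b=cv2.copyMakeBorder(b,0,a.shape[0]-b.shape[0],0,0,0)
save('crop3.png',cv2.hconcat([a,b])); print(s['time'])
E
```

```text
stopped True [ 0.4824928  -0.30548044  0.06517219] [-1.06837935  0.22009496  7.78324157] 11.75
key z 0.06742310905772704 round 0.07430640018363543 deck 0.06180348408713435
13.5667
```

View pics/crop3.png

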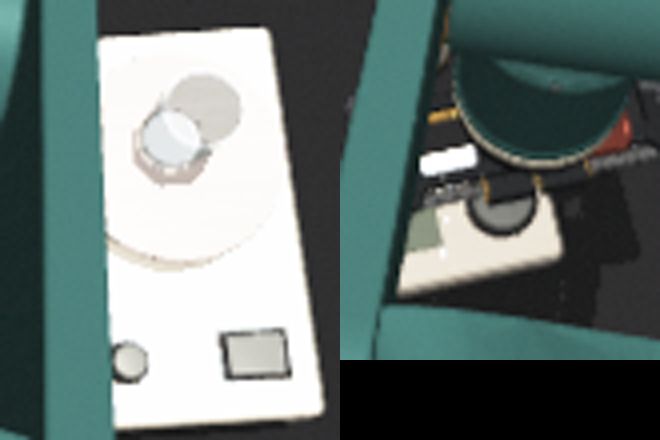

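The stir key is down (tip stopped at 0.0652 against 0.065 fully in), and the round key is still out. The tool hovers over the cap. Pressing the cap now.

```bash
python3 - <<'E'
from chk import *
x,y=.541,-.0278
press(x,y,11.26,.065,.040,18)
ctrl.move_l([x,y,.2]); ctrl.reach([.40,.05,.25],down(0)); ctrl.dwell(.3)
c,s=cap('top'); save('top4.png',c['image']); P=pts(c); print('key z',np.median(P[226:231,461:468,2]),'round',np.median(P[229:232,431:434,2]),'cap',np.median(P[208:213,348:353,2]))
c,s=cap('scene'); rocker(c); save('scene4.png',c['image']); print(s['time'],s['contact_force'])
E
```

```text
stopped True [ 0.54094361 -0.02777307  0.04426245] [-1.57699067  0.56041059  8.77281622] 15.8083
key z 0.06652632165121275 round 0.07365962255496492 cap 0.6627471896028653
-0.02 392 254 [0.5565 0.2715 0.0562]
-0.012 390 256 [0.5636 0.2707 0.055 ]
-0.004 388 258 [0.5716 0.2705 0.0554]
0.004 386 260 [0.5785 0.2697 0.0541]
0.008 385 262 [0.584  0.2708 0.0529]
0.012 384 263 [0.589  0.2712 0.055 ]
0.016 383 264 [0.5929 0.271  0.0551]
0.02 382 265 [0.5935 0.2693 0.0498]
0.024 381 266 [0.5991 0.27   0.0529]
18.0583 [-0.43332771  0.54973531  0.74980936]
```

View pics/scene4.png

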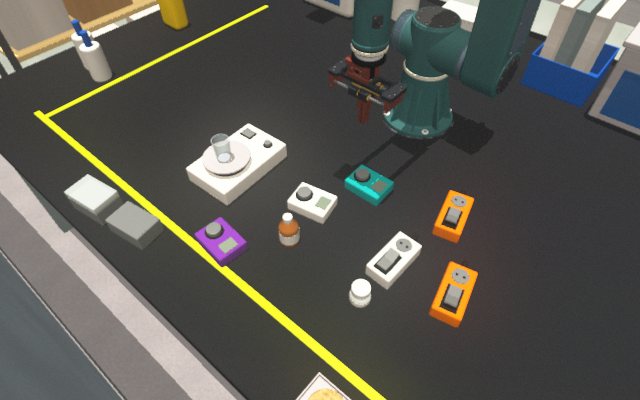

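All three stops were firm and at the nominal fully-in heights. The scene picture shows the beaker (222,148), bottle (289,230) and jar (360,292) where they were, and the cap up at (304,193).

```bash
python3 -c "
from station import ctrl
ctrl.job_done()"
```

```text
the job is handed in; nothing more can be done
```

I pressed the rocker, then the stirrer's rectangular key, then the timer cap, with the fingers shut, and handed the job in at about 18 s on the robot's clock.

| Press | Force threshold that stopped it | Tip height at stop | Nominal fully-in height |
|---|---|---|---|
| Rocker, raised end | 14 N | 53.4 mm | 53 mm |
| Stir key | 16 N | 65.2 mm | 65 mm |
| Timer cap | 18 N | 44.3 mm | 44 mm |

- **Rocker and stir key:** Both still read as pressed in the last depth checks. The rocker's +x paddle is level within depth noise of a few mm, and the key reads about 66.5 mm with the depth running about 2 mm high.
- **Heat key:** It was not touched and still reads out.
- **Beaker, bottle and jar:** They look unmoved in the last scene picture.
- **Check that failed:** The top camera's depth reading of the timer cap was blocked by the arm. That the cap sprang back rests only on the scene picture, which shows it up, and on the tool being lifted well clear.

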